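# Unload the vacuum drying chamber

### The job

The drying run in the small vacuum chamber is over. First turn the vacuum knob fully anticlockwise to its stop; then pull the quick coupler's spring sleeve right back, hold it there until the filter cartridge has popped out, and let the sleeve snap forward again; only then turn the vent tap on the lid anticlockwise to its stop to let the air in, and not before that lift the lid off. Lay the filter cartridge and every box that is in the chamber (boxes upright) on the grey tray, put the lid back square and flat on the chamber, and leave the earbud case and the jar where they are.

Things in the scene. Friction and masses are not known exactly. Their poses are not given: they have to be found in the camera images.
- chamber: Fixed aluminium vacuum drying chamber, black valve block on its far side. Origin: on the worktop under the chamber's centre; x towards the valve block (roughly away from the robot), y left, z up. Open-topped box 166 (x) x 216 (y) x 50 mm, walls and floor 8 mm. Valve block: x 82 to 174, y -125 to 157, top z 35 mm, with knob (left, y +119) and quick coupler (axis along y at x 135, z 85 mm).
- chamber_floor (a point): Centre of the chamber's inner floor (axes as the chamber's), 8 mm above the worktop. Inside 150 (x) x 200 (y) mm, 42 mm deep. A step 28 mm wide and 5 mm high runs along the foot of the -x and +x walls, so boxes stay that far from them.
- coupler_mouth (a point): Mouth of the quick coupler, on its axis, facing +y (axes as the chamber's). Behind it the sleeve and, 56 to 72 mm towards -y, a post 40 mm wide up to z 103 mm above the worktop. In front a catch rail 12 mm wide (4 to 90 mm towards +y, top 11 mm below the axis) carries the filter; its end stop, 14 mm wide, 88 to 94 mm out, rises to 1 mm below the axis.
- regulator (a joint): Vacuum regulator knob: 0 is fully anticlockwise (seen from above), against its end stop, off; grows clockwise to 2.4 rad. Starts between 1.0 and 2.2. Stays where it is left, turns with 0.04 N m.
- regulator_grip (a point): Point on the regulator knob's vertical axis at the height to grip it. The knob, 44 mm in diameter, has a bar grip on top, 42 mm long, 14 mm wide, from 25 mm below to 7 mm above this point, to be pinched across; it turns with the knob (the point's x axis lies along the bar; turning anticlockwise is positive yaw).
- sleeve (a joint): Spring sleeve of the quick coupler: 0 is forward (home), grows to 0.012 m as it is pulled back along the chamber's -y (towards the post). The spring pushes it home with 6 N at 0 and 12 N at 0.012. The filter's lock lets go by 0.008; the filter is then pushed out within about 0.5 s while the sleeve is held back.
- sleeve_grip (a point): Centre of the steel sleeve, on its axis (axes as the chamber's). The sleeve is 36 mm long along y and 30 mm in diameter, with a raised rim of 36 mm diameter, 4 mm wide, at each end (28 mm between the rims). Pinch it across x from above; the closed lid beside it tops out at z 58 mm, its handle at 92 mm.
- filter: Loose filter cartridge, 70 g: square white and black body 22 x 22 mm, 44 mm long along its y, black end cap 6 mm longer at -y, brass nipple 13 mm thick reaching 43.5 mm from the origin to +y. Origin: centre of the body. At first the nipple is locked in the coupler (origin 22 mm in front of the mouth); released, it is pushed 27 mm along the chamber's +y and lies free on the rail, to be lifted straight up.
- lid: Loose lid, 0.45 kg: clear plate 166 x 216 x 8 mm, below it a rubber lip 8 mm deep that enters the chamber with 3 to 4 mm play. Origin: centre of the plate's underside (50 mm above the chamber's origin when closed, 8 mm above a surface it stands on); axes as the chamber's when closed. Handle at the centre: black bar 12 (x) x 56 mm (y), 26 to 42 mm above the origin. Vent tap 74 mm towards +y.
- tap (a joint): Vent tap on the lid: 0 closed, grows anticlockwise (seen from above) to 1.4 rad, fully open against its stop. Starts between 0 and 0.15. Stays where it is left, turns with 0.04 N m.
- tap_grip (a point): Centre of the tap's bar handle, 40 mm above the lid's origin. The bar is 38 mm long, 10 mm wide and 18 mm high (point at half height) on a stem 10 mm thick; a collar 24 mm wide round its foot reaches up to 27 mm below this point; the point's x axis lies along the bar, along the lid's x at joint value 0.
- stone_case_a: Black case with mounted stones under a clear fixed lid, 32 (x) x 44 (y) x 22 mm high, origin at the centre of its underside; stands on the chamber floor. May be absent.
- stone_case_b: Smaller black case of the same kind, 30 (x) x 36 (y) x 24 mm, origin at the centre of its underside; on the chamber floor. May be absent.
- bur_block_grey: Grey block holding burs that stand up from it, 40 (x) x 52 (y) mm, the block itself 12 mm high, 25 mm with the burs; origin at the centre of its underside; on the chamber floor. May be absent.
- tray: Fixed grey instrument tray to the left, 308 (x) x 350 (y) mm, rim 12 mm high and 13 mm wide, floor 2 mm above the worktop. Origin: centre of its underside; its y axis points roughly to the robot or away from it.
- earbud_case: White earbud case, 45 x 61 x 22 mm, to the right; a bystander. Origin at its underside.
- jar: Cream jar, 77 mm in diameter, 47 mm high, to the right; a bystander. Origin at its underside.
Mind the look-alikes: they are no part of the job. There is more than one size of the filter; the job needs the largest.

How it is judged:
By the outcome, as a careful person would: the job done as asked, in the order asked, and still so for the second after the job is handed in, with the robot touching nothing.
Of stone_case_a, stone_case_b, bur_block_grey only 1 to 3 are there at a start; the rules pass over those that are not, and their reading is None.
At some moment in a run one of stone_case_a, stone_case_b, bur_block_grey may be knocked a few centimetres aside while the robot is not near it.
Once in a run the grip may slacken for a moment while it holds something.
It also fails if it takes over 210 s, if anything falls off the work surface, if the arm or the gripper's body presses on something with over 40 N, if the wrist force passes 120 N, or if a joint passes its speed limit or range.

### The arm

A 6-joint arm with a two-finger parallel gripper is mounted at the origin on a cart in front of the work surface, level with it; the furniture and walls round the work are solid. World frame = base frame: x ahead of the robot, y to its left, z up, the work surface at z = 0. Lengths are in mm, angles in rad, forces in N, time in s.
With the tool pointing down it reaches from about 350 to 875 mm from the base axis. Payload 4.2 kg.
Tool frame: the origin (TCP) lies at the very end of the fingers, on their centre line; the grasp point (between the pads) lies 19 mm behind it; z points along the fingers, y is the line along which they close (so a half turn about z gives the same grasp; the last joint's range is limited). The gripper opens to 85 mm and grips with 20 to 120 N. Pads are 22 mm wide; open, the fingers measure 114 mm over their backs; the gripper's body (76 mm by 85 mm) begins 54 mm behind the grasp point. The pads swing forward as they close: fully open they stand 13 mm farther back than shut.
Start: joints at [-0.916, 0.385, 0.008, 0, -1.194, -0.259], TCP at [240.98, -576.652, 231.312] pointing down, gripper open.
Joint ranges: [-3.14, 3.14], [-1.21, 2.06], [-1.07, 1.41], [-3.16, 2.05], [-2.99, -0.16], [-3.1, 3.1]. Speed limits (rad/s): [2.79, 2.79, 3.14, 3.14, 3.14, 3.14].

### API

Orientations are given as a unit quaternion [x, y, z, w].
In Python, from bench import read_state, get_image, camera_model, job_done gives the robot as it stands.
- The arm moves only by the shell command python3 -m handwheel 'ROWS'. ROWS is JSON, a list of rows, each a list of 7 numbers: the shift along the tool's x, y, z in m, then the turn, a rotation vector about the tool's x, y, z in rad, then the gripper's target within -1 to 1 (fully open at 1, half-way at 0, shut at -1). In form: [[dx, dy, dz, wx, wy, wz, jaw], ...]. A call has 1 to 10 rows; each row is the pose to reach, as a shift and turn from the pose commanded when the call began, along the tool's axes at that moment; what a row does not reach only later rows make up. A row lasts 1/8 s, in which the tool goes at most 62.5 mm and 10.7 degrees, less where a joint would pass 70% of its speed; a pose out of reach is approached as far as the arm can. A call with a gripper value outside its range is refused whole. The fingers move at their own pace and stop on an object; the grip force is fixed at half the most. Time passes only in rows, so rows that repeat a pose let the fingers close. It gives the time, the measured TCP pose, the force, the opening and the grip force at its end, in the units of the state.
- read_state(): the state, without advancing time (a new reading comes with each control period).
- get_image(name): name is "scene" or "top" or "wrist"; returns (picture, depth): 400x640x3 uint8, blue, green, red; 400x640 float32, mm along the optical axis (not along the pixel's ray), 0 where there is no reading.
- camera_model(name): a dict with "K" (3x3 intrinsics, pixels), "rvec" (rotation vector, rad) and "tvec" (3), from world to camera coordinates, as OpenCV has them; the wrist camera has in their place "hand_eye" (4x4, takes a point from camera to tool coordinates, whose origin is the TCP and whose axes are the flange's). Camera axes: x right, y down, z forward; pixel columns grow to the right and rows downward; lengths in mm; the calibration is good to about 2 mm. The wrist camera is an equidistant fisheye: a pixel r from the principal point sees the ray r / f radians off the axis. A picture is of the moment at which its call begins: read the wrist's pose just before it. camera_model takes no time and is no camera call.
- job_done(): hands the job in; it is judged then, once.
The state is a dict: "clock": time; "joints": joint angles; "joint_vel": joint speeds; "joint_efforts": joint torques, N m; "position": TCP position; "ee_rot": TCP orientation; "contact_force": force on the tool from outside, world axes, zero at the start; "wrist_torque": the same for the moment, N m; "gripper_width": finger opening in mm; "grasp_force": force on a finger pad.
Only numpy, scipy, OpenCV 4.12 (cv2) and the standard library are available. Lean on these libraries where they do the work, as an engineer would, in place of code of your own. Each camera call takes 0.05 s, during which the arm holds its last target. There are 200 camera calls.

## Working session

There is one attempt and no reset: what is moved stays moved. The work goes in short steps, Python scripts to look and compute and a shell command to move; the robot and the scene stay as the last step left them, time stands still between calls to the robot, and variables do not carry over. Pictures are saved under pics/ and viewed, at most 14 in all, crops included, and the job is handed in when it is done.

```bash
mkdir -p pics; ls; python3 - <<'E'
from bench import *
import cv2,numpy as np
s=read_state();print(s['position'],s['ee_rot'],s['gripper_width'],s['clock'])
for n in ['scene','top']:
    im,d=get_image(n);cv2.imwrite(f'pics/{n}0.png',im);np.save(f'pics/{n}0.npy',d)
    m=camera_model(n);print(n,m)
print(camera_model('wrist'))
E
```

```text
pics
[ 240.74684839 -576.13259694  230.19000746] [-1.96501365e-01  9.80502913e-01  1.08680580e-03 -2.65479611e-04] 85.10122185449417 0.0
scene {'K': array([[384.43879367,   0.        , 324.68305683],
       [  0.        , 384.43879367, 202.51433774],
       [  0.        ,   0.        ,   1.        ]]), 'rvec': array([ 0.97995664, -2.57060708,  0.94488127]), 'tvec': array([423.1280396 , 346.67795184, 881.62191268])}
top {'K': array([[415.11621875,   0.        , 317.63254198],
       [  0.        , 415.11621875, 202.77151944],
       [  0.        ,   0.        ,   1.        ]]), 'rvec': array([ 2.1737845 , -2.1297858 ,  0.10343721]), 'tvec': array([6.42485375e-01, 5.89591791e+02, 1.37284358e+03])}
{'K': array([[309.70691629,   0.        , 320.48237934],
       [  0.        , 309.70691629, 202.74631339],
       [  0.        ,   0.        ,   1.        ]]), 'hand_eye': array([[-1.27640877e-04, -9.49122283e-01, -3.14907726e-01,
         8.07076806e+01],
       [ 9.99999990e-01, -1.38942218e-04,  1.34397448e-05,
         1.97334667e-02],
       [-5.65099390e-05, -3.14907721e-01,  9.49122291e-01,
        -1.42154247e+02],
       [ 0.00000000e+00,  0.00000000e+00,  0.00000000e+00,
         1.00000000e+00]])}
```

View pics/top0.png

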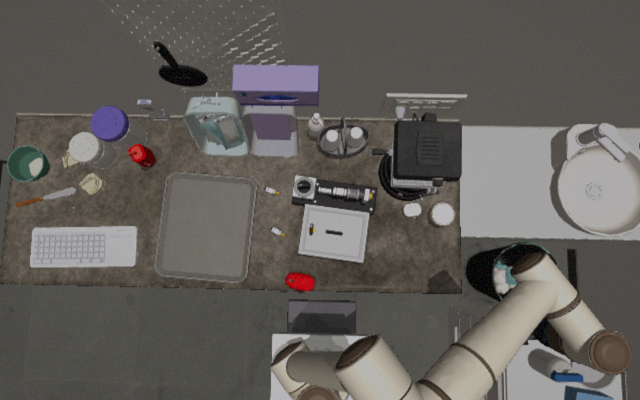

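View pics/scene0.png

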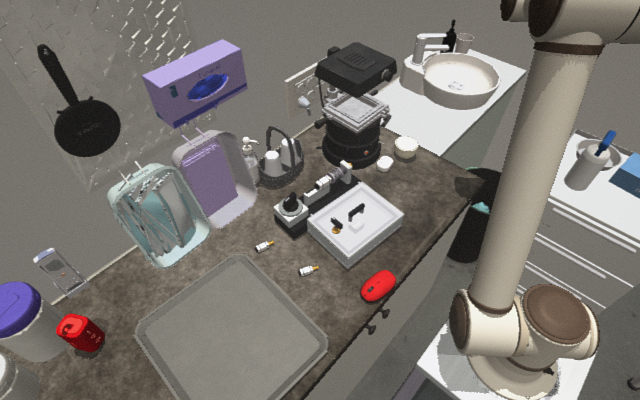

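```bash
cat > h.py <<'E'
from bench import *
import cv2,numpy as np
from scipy.spatial.transform import Rotation as R
np.set_printoptions(precision=4,suppress=True)
def cam(n):
    m=camera_model(n);Rm=cv2.Rodrigues(m['rvec'])[0];return m['K'],Rm,m['tvec'].ravel()
def px2w(n,u,v,z):
    K,Rm,t=cam(n);r=Rm.T@np.linalg.solve(K,[u,v,1.]);o=-Rm.T@t
    return o+r*(z-o[2])/r[2]
def cloud(n,d):
    K,Rm,t=cam(n);v,u=np.mgrid[:400,:640]
    p=np.stack([(u-K[0,2])/K[0,0]*d,(v-K[1,2])/K[1,1]*d,d],-1)
    return (p-t)@Rm
def w2px(n,P):
    K,Rm,t=cam(n);q=K@(Rm@np.array(P,float)+t);return q[:2]/q[2]
def wristT(s):
    m=camera_model('wrist');T=np.eye(4);T[:3,:3]=R.from_quat(s['ee_rot']).as_matrix();T[:3,3]=s['position']
    return T@m['hand_eye'],m['K']
def wray(s,u,v):
    T,K=wristT(s);x=(u-K[0,2])/K[0,0];y=(v-K[1,2])/K[1,1];th=np.hypot(x,y)
    k=np.sin(th)/th if th>1e-9 else 1
    return T[:3,3],T[:3,:3]@np.array([x*k,y*k,np.cos(th)])
def wpx(s,u,v,z):
    o,r=wray(s,u,v);return o+r*(z-o[2])/r[2]
def w2wpx(s,P):
    T,K=wristT(s);p=T[:3,:3].T@(np.array(P,float)-T[:3,3]);a=np.hypot(p[0],p[1]);th=np.arctan2(a,p[2])
    return K[:2,2]+K[0,0]*th*p[:2]/max(a,1e-9)
def wcloud(s,d):
    T,K=wristT(s);v,u=np.mgrid[:400,:640]
    x=(u-K[0,2])/K[0,0];y=(v-K[1,2])/K[1,1];th=np.hypot(x,y)+1e-9;k=np.tan(th)/th
    p=np.stack([x*k*d,y*k*d,d],-1)
    return p@T[:3,:3].T+T[:3,3]
def yaw(s):  # angle of tool x axis (tool z down)
    M=R.from_quat(s['ee_rot']).as_matrix();return np.arctan2(M[1,0],M[0,0])
def go(P,yw=None,s=None):
    """rows needed: shift in tool axes (m) and rotvec to reach TCP P, tool down with tool-x at yaw yw"""
    s=s or read_state();M=R.from_quat(s['ee_rot']).as_matrix()
    d=M.T@(np.array(P,float)-s['position'])/1000
    yw=yaw(s) if yw is None else yw
    c,q=np.cos(yw),np.sin(yw);G=np.array([[c,q,0],[q,-c,0],[0,0,-1.]])
    w=R.from_matrix(M.T@G).as_rotvec()
    return np.r_[d,w].round(4)
def snap(n,name):
    s=read_state();im,d=get_image(n);cv2.imwrite(f'pics/{name}.png',im);np.savez(f'pics/{name}.npz',im=im,d=d,s=np.array([s],dtype=object),allow_pickle=True)
    return s,im,d
def load(name):
    z=np.load(f'pics/{name}.npz',allow_pickle=True);return z['s'][0],z['im'],z['d']
E
python3 - <<'E'
from h import *
im=cv2.imread('pics/top0.png');d=np.load('pics/top0.npy');C=cloud('top',d)
for u,v in [(305,203),(369,210),(363,263),(299,256),(304,187),(350,192),(334,233),(311,229),(272,190),(277,231),(412,210),(442,214),(160,175),(255,180),(247,280),(157,274)]:
    print((u,v),C[v,u],px2w('top',u,v,58))
sub=C[195:270,290:380]
m=((sub[...,2]>40)&(sub[...,2]<66)).astype(np.uint8)
n,l,st,ce=cv2.connectedComponentsWithStats(m);k=1+np.argmax(st[1:,4])
P=sub[l==k][:,:2].astype(np.float32);print(cv2.minAreaRect(P),sub[l==k][:,2].mean())
E
```

```text
(305, 203) [587.8161  55.5124  34.6665] [585.121   54.2934  58.    ]
(369, 210) [ 567.9521 -160.9017   37.3216] [ 565.8537 -158.7749   58.    ]
(363, 263) [ 389.8541 -145.5292    1.3035] [ 391.304 -140.454   58.   ]
(299, 256) [408.7523  73.1629   2.1374] [409.4433  69.6214  58.    ]
(304, 187) [633.0765  56.8688  96.2756] [638.9986  58.9994  58.    ]
(350, 192) [618.5569 -92.56   102.456 ] [624.9816 -95.0709  58.    ]
(334, 233) [485.749  -43.3616  92.3793] [487.2713 -44.026   58.    ]
(311, 229) [496.7817  30.7931  98.3097] [498.9081  32.2521  58.    ]
(272, 190) [632.9476 171.6681  16.1066] [626.8366 166.0711  58.    ]
(277, 231) [491.7038 149.1727  20.601 ] [489.9742 144.7564  58.    ]
(412, 210) [ 572.3451 -308.2005   22.2771] [ 568.6473 -300.8326   58.    ]
(442, 214) [ 557.8573 -401.0414   52.229 ] [ 557.3076 -399.4369   58.    ]
(160, 175) [680.1808 568.8842   6.3561] [670.9879 547.641   58.    ]
(255, 180) [669.3952 234.5669   1.145 ] [659.7401 224.5509  58.    ]
(247, 280) [324.0439 247.7163   4.7601] [327.8639 237.8228  58.    ]
(157, 274) [336.7614 559.946   -2.0799] [340.5187 535.7526  58.    ]
((496.4407958984375, -42.98869323730469), (216.43544006347656, 180.6857452392578), 83.34810638427734) 59.02409069043747
```

```bash
python3 - <<'E'
from h import *
s=read_state();print(yaw(s)*57.3, go([440,-45,330],np.deg2rad(173.3)))
print(go([350,-450,330],np.deg2rad(173.3)))
E
```

```text
-157.34396011226906 [-0.3885  0.4136 -0.0989  0.0019 -0.0006  0.5126]
[-0.1494  0.0745 -0.0995  0.0019 -0.0006  0.5126]
```

```bash
python3 -m handwheel '[[-0.05,0.02,-0.05,0,0,0.1,1],[-0.1,0.06,-0.1,0,0,0.2,1],[-0.389,0.414,-0.1,0,0,0.51,1],[-0.389,0.414,-0.1,0,0,0.51,1],[-0.389,0.414,-0.1,0,0,0.51,1],[-0.389,0.414,-0.1,0,0,0.51,1],[-0.389,0.414,-0.1,0,0,0.51,1],[-0.389,0.414,-0.1,0,0,0.51,1],[-0.389,0.414,-0.1,0,0,0.51,1],[-0.389,0.414,-0.1,0,0,0.51,1]]'
python3 - <<'E'
from h import *
s,im,d=snap('wrist','w1');print(s['joints'],s['position'],yaw(s)*57.3,s['contact_force'])
E
```

```text
clock: 1.35
position: [440.3, -42.3, 331.3]
ee_rot: [0.056, 0.998, 0.0, -0.0]
contact_force: [-0.3, -0.4, 0.1]
gripper_width: 85.1
grasp_force: 0.0
[ 0.2735  0.0033 -0.2275 -0.0003 -1.34   -1.9568] [440.2966 -42.3499 331.2577] 173.56549022751574 [-0.2665 -0.4122  0.1408]
```

View pics/w1.png

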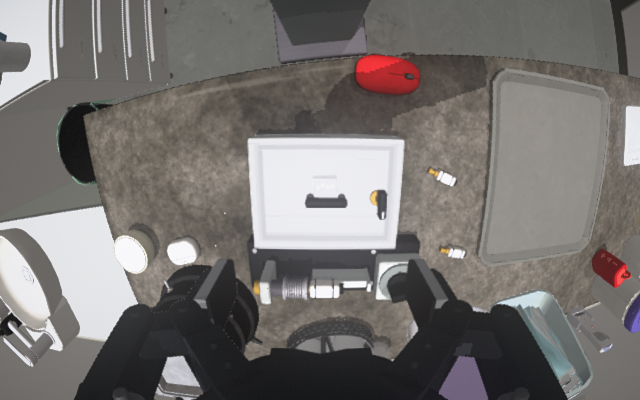

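```bash
python3 - <<'E'
from h import *
s,im,d=load('w1')
C=wcloud(s,d)
for u,v in [(326,203),(381,192),(300,160),(296,287),(325,287),(268,287),(398,283),(330,145),(442,177),(453,252),(320,100)]: print((u,v),C[v,u],im[v,u])
z=C[...,2]
m=((z>48)&(z<70)&(np.mgrid[:400,:640][0]<252)).astype(np.uint8);m[:,:240]=0;m[:,415:]=0
n,l,st,ce=cv2.connectedComponentsWithStats(m);k=1+np.argmax(st[1:,4]);print(st[k])
P=C[l==k];print(cv2.minAreaRect(P[:,:2].astype(np.float32)),np.median(P[:,2]))
g=cv2.cvtColor(im,cv2.COLOR_BGR2GRAY)
b=(g<90).astype(np.uint8)[165:230,290:360]
n,l,st,ce=cv2.connectedComponentsWithStats(b);k=1+np.argmax(st[1:,4]);print(st[k],ce[k]+[290,165]);c=ce[k]+[290,165]
ys,xs=np.where(l==k);Q=np.array([wpx(s,x+290,y+165,92)[:2] for x,y in zip(xs,ys)],np.float32);print('handle',Q.mean(0),cv2.minAreaRect(Q))
crop=cv2.resize(im[130:310,240:430],None,fx=4,fy=3.3,interpolation=cv2.INTER_CUBIC);cv2.imwrite('pics/c1.png',crop[:600])
E
```

```text
(326, 203) [486.9989 -40.145   91.79  ] [101  95  95]
(381, 192) [479.022   32.0481  95.189 ] [80 75 75]
(300, 160) [433.0985 -69.3532  56.9628] [241 237 237]
(296, 287) [608.3254 -96.8589  96.5337] [142 136 139]
(325, 287) [613.6972 -55.0838  95.1841] [248 248 249]
(268, 287) [ 601.2361 -136.5142  101.9656] [202 204 201]
(398, 283) [632.7774  56.3163  79.4151] [53 51 52]
(330, 145) [417.1152 -26.508   57.574 ] [226 220 221]
(442, 177) [489.3467 147.6133  16.9912] [247 243 243]
(453, 252) [627.7296 172.559   17.9724] [239 234 234]
(320, 100) [354.5918 -33.0075   0.8196] [ 92 100 106]
[  248   137   157   113 15932]
((488.3236083984375, -40.59245300292969), (217.27037048339844, 167.49940490722656), 82.82027435302734) 57.689100856366906
[ 16  33  40   9 178] [326.     201.4607]
handle [484.8506 -39.9047] ((485.52520751953125, -40.56196594238281), (50.74698257446289, 10.938815116882324), 83.51778411865234)
```

View pics/c1.png

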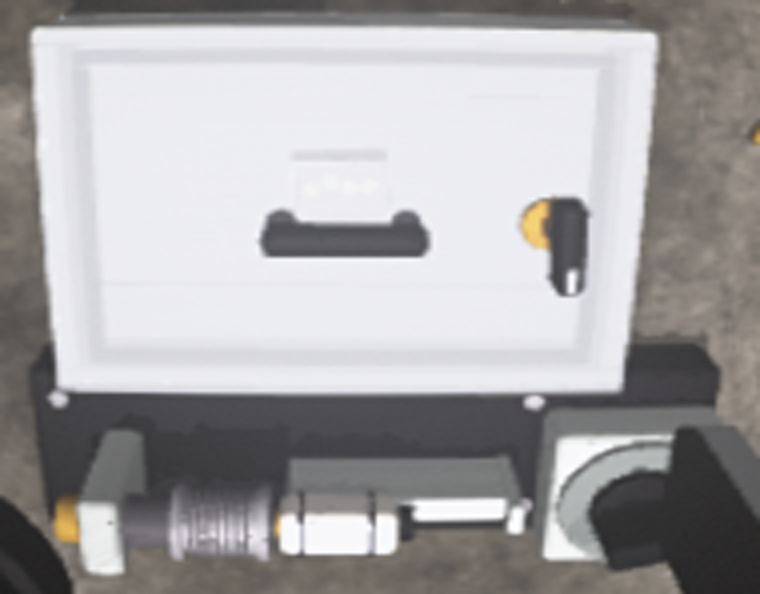

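```bash
python3 - <<'E'
from h import *
print(go([670,15,300],np.deg2rad(173)))
E
```

```text
[-0.2207  0.0789  0.0315  0.0017  0.001   0.0125]
```

```bash
python3 -m handwheel '[[-0.22,0.079,0.03,0,0,0.012,1],[-0.22,0.079,0.03,0,0,0.012,1],[-0.22,0.079,0.03,0,0,0.012,1],[-0.22,0.079,0.03,0,0,0.012,1],[-0.22,0.079,0.03,0,0,0.012,1],[-0.22,0.079,0.03,0,0,0.012,1]]'
python3 - <<'E'
from h import *
s,im,d=snap('wrist','w2');print(s['joints'],s['position'],yaw(s)*57.3)
cv2.imwrite('pics/w2c.png',cv2.resize(im[60:360,160:560],None,fx=2,fy=2))
E
```

```text
clock: 2.15
position: [667.4, 8.5, 300.6]
ee_rot: [0.063, 0.998, -0.0, -0.001]
contact_force: [0.4, -0.5, -0.2]
gripper_width: 85.2
grasp_force: 0.0
[ 0.2545  0.4267  0.2442  0.     -1.39   -1.9516] [667.4361   8.5119 300.5842] 172.7770453664282
```

View pics/w2c.png

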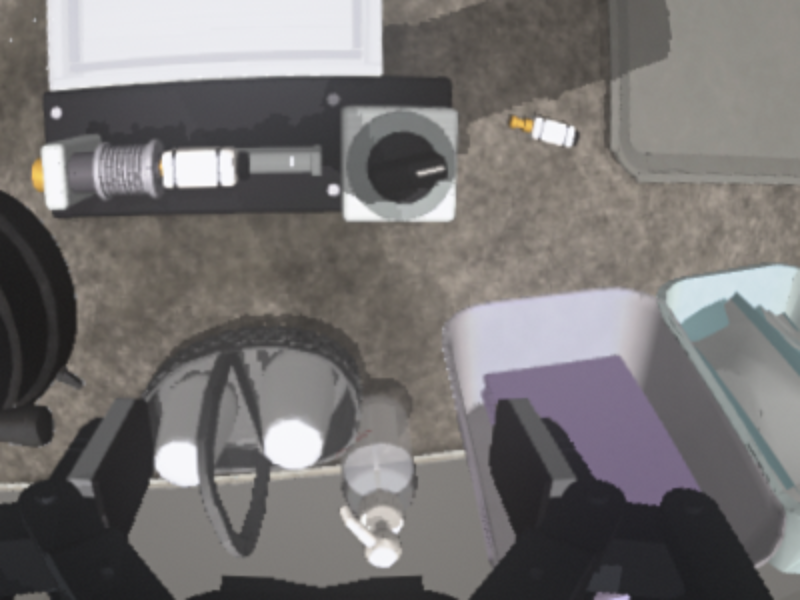

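```bash
python3 - <<'E'
from h import *
s,im,d=load('w2');C=wcloud(s,d)
O=np.array([488.,-40.5,0]);a=np.deg2rad(-7);Rm=np.array([[np.cos(a),-np.sin(a),0],[np.sin(a),np.cos(a),0],[0,0,1]])
L=(C-O)@Rm
def box(x0,x1,y0,y1,z0,z1):
    return (L[...,0]>x0)&(L[...,0]<x1)&(L[...,1]>y0)&(L[...,1]<y1)&(L[...,2]>z0)&(L[...,2]<z1)
m=box(95,175,85,155,40,140)
print('knob z hist',np.histogram(L[m][:,2],bins=np.arange(40,140,5)))
for u,v in [(352,146),(361,144),(370,144),(376,145),(345,140),(224,144),(260,145),(190,145),(305,140)]: print((u,v),L[v,u],C[v,u])
zt=np.percentile(L[m][:,2],98);mm=box(95,175,85,155,zt-6,zt+6)
vu=np.argwhere(mm);P=C[mm][:,:2].astype(np.float32);print('bar',zt,len(P),cv2.minAreaRect(P),vu.min(0),vu.max(0))
for nm,b in dict(coup=(105,165,-130,90,88,115)).items():
    q=L[box(*b)];h,e=np.histogram(q[:,1],bins=np.arange(-130,90,5))
    for i in range(len(h)):
        k=(q[:,1]>=e[i])&(q[:,1]<e[i+1])
        if k.any(): print(e[i],k.sum(),q[k][:,0].min().round(1),q[k][:,0].max().round(1),q[k][:,2].max().round(1))
E
```

```text
knob z hist (array([ 13,   2,   0,   0, 641, 468, 968, 481,  38,  20,  16,  27,  20,
       456,  10,   0,   0,   0,   0]), array([ 40,  45,  50,  55,  60,  65,  70,  75,  80,  85,  90,  95, 100,
       105, 110, 115, 120, 125, 130, 135]))
(352, 146) [137.106  104.9752 108.5189] [636.8773  46.9837 108.5189]
(361, 144) [134.9545 114.9683 107.3038] [635.9597  57.1645 107.3038]
(370, 144) [134.6681 124.7627 108.4311] [636.8691  66.9208 108.4311]
(376, 145) [135.4151 131.1322 110.3142] [638.3867  73.1518 110.3142]
(345, 140) [134.1335  99.6825  77.8415] [633.2819  42.0927  77.8415]
(224, 144) [133.5011 -40.0263  99.2004] [615.6281 -96.4976  99.2004]
(260, 145) [136.6153   1.9204  95.8986] [623.831  -55.2431  95.8986]
(190, 145) [132.1945 -81.9858 102.136 ] [ 609.2176 -137.9851  102.136 ]
(305, 140) [134.6447  52.2021  72.5105] [628.0029  -5.0961  72.5105]
bar 109.30374107551985 472 ((639.6612548828125, 60.85140609741211), (14.150100708007812, 42.32968521118164), 5.692662239074707) [138 346] [156 383]
-110 4 128.6 145.1 94.4
-105 56 126.4 145.3 95.9
-100 24 120.8 142.5 100.7
-95 97 116.5 154.9 104.1
-90 121 116.6 155.1 104.2
-85 184 115.7 154.5 104.4
-80 115 117.3 152.7 102.5
-75 72 123.6 146.7 98.7
-70 74 123.8 146.8 97.6
-65 51 119.3 151.8 102.7
-60 127 119.3 152.5 103.7
-55 102 121.0 150.1 101.6
-50 99 121.3 150.5 101.3
-45 101 121.6 150.5 101.2
-40 95 120.7 149.6 100.9
-35 94 120.8 149.4 101.6
-30 137 118.8 153.4 102.7
-25 54 125.8 146.0 99.3
-20 75 124.7 147.1 96.9
-15 80 124.7 146.8 97.1
-10 77 125.0 144.9 97.1
-5 78 125.2 145.0 97.0
0 75 125.4 145.1 96.8
5 82 124.4 145.1 97.7
10 87 124.4 146.4 97.7
15 81 124.7 145.5 96.8
20 72 126.0 145.7 96.1
25 35 128.9 141.6 93.9
```

```bash
python3 - <<'E'
from h import *
C=cloud('top',np.load('pics/top0.npy'));z=C[...,2]
for y0 in range(-300,300,50):
    m=(z>150)&(C[...,1]>y0)&(C[...,1]<y0+50)&(C[...,0]>450);
    if m.any(): print(y0,m.sum(),C[m][:,0].min(),C[m][:,2].max(), np.percentile(C[m][:,0],5))
print(go([639.7,60.9,200],np.deg2rad(-84.3)))
E
```

```text
-300 3689 622.9213655154808 699.6942308872852 635.4288247357321
-250 3706 628.4094858538868 699.2686734630415 639.6689118128146
-200 2355 637.4969084539005 698.8852323633523 740.1803476772899
-150 2174 897.0918106326977 697.859420619632 899.0610194353483
-100 2224 767.5252023309282 697.7266630049996 898.6973134082834
-50 2157 824.1883980207989 698.6547214204369 898.9524528120469
0 2380 815.8816197573929 696.7894886944528 818.5533033836841
50 2493 791.7477534620833 716.392242341597 818.1733583575201
100 2586 814.7176723426425 717.5913039691894 819.2324078324901
150 2586 814.2103958342859 715.6669333244832 818.2944778416929
200 2236 790.4518460190034 714.3342027087804 818.4551742780318
250 2580 790.355016221867 713.1177082745006 815.4901373686306
[ 0.0339  0.0486  0.1017 -0.0001 -0.0001 -1.7966]
```

```bash
python3 -m handwheel '[[0.034,0.049,0.08,0,0,-1.797,1],[0.034,0.049,0.08,0,0,-1.797,1],[0.034,0.049,0.08,0,0,-1.797,1],[0.034,0.049,0.08,0,0,-1.797,1],[0.034,0.049,0.08,0,0,-1.797,1],[0.034,0.049,0.08,0,0,-1.797,1],[0.034,0.049,0.08,0,0,-1.797,1],[0.034,0.049,0.08,0,0,-1.797,1],[0.034,0.049,0.08,0,0,-1.797,1],[0.034,0.049,0.08,0,0,-1.797,1]]'
python3 -m handwheel '[[0,0,0,0,0,0,0.3],[0,0,0,0,0,0,0.3]]'
python3 - <<'E'
from h import *
s,im,d=snap('wrist','w3');print(s['joints'],s['position'],yaw(s)*57.3)
C=wcloud(s,d);m=(abs(C[...,0]-640)<35)&(abs(C[...,1]-61)<35)&(C[...,2]>102)&(C[...,2]<116)
P=C[m][:,:2].astype(np.float32);r=cv2.minAreaRect(P);print(len(P),r,np.median(C[m][:,2]))
print(go([639.7,60.9,84],np.deg2rad(-84.3)))
E
```

```text
clock: 3.45
position: [639.4, 61.2, 223.3]
ee_rot: [0.743, -0.669, 0.001, -0.001]
contact_force: [0.2, 0.2, 0.3]
gripper_width: 85.3
grasp_force: 0.0
clock: 3.7
position: [639.9, 61.4, 222.4]
ee_rot: [0.741, -0.671, 0.0, -0.001]
contact_force: [-0.2, 0.2, 0.3]
gripper_width: 55.9
grasp_force: 0.0
[ 0.3469  0.4202  0.0406  0.     -1.1898 -0.2486] [639.8801  61.4002 222.354 ] -84.37206497216565
735 ((640.03759765625, 61.026512145996094), (14.656353950500488, 41.6144905090332), 6.547056198120117) 108.23549424709506
[ 0.0006  0.0005  0.1381 -0.001   0.0002 -0.0008]
```

```bash
python3 -m handwheel '[[0,0,0.05,0,0,0,0.3],[0,0,0.09,0,0,0,0.3],[0,0,0.12,0,0,0,0.3],[0,0,0.138,0,0,0,0.3],[0,0,0.138,0,0,0,0],[0,0,0.138,0,0,0,-1],[0,0,0.138,0,0,0,-1],[0,0,0.138,0,0,0,-1],[0,0,0.138,0,0,0,-1],[0,0,0.138,0,0,0,-1]]'
```

```text
clock: 5.0
position: [639.7, 61.7, 85.1]
ee_rot: [0.742, -0.671, -0.0, 0.0]
contact_force: [-5.6, 1.7, 6.4]
gripper_width: 12.4
grasp_force: 60.7
```

```bash
python3 -m handwheel '[[0,0,0,0,0,-0.1,-1],[0,0,0,0,0,-0.2,-1],[0,0,0,0,0,-0.3,-1],[0,0,0,0,0,-0.4,-1],[0,0,0,0,0,-0.5,-1],[0,0,0,0,0,-0.6,-1],[0,0,0,0,0,-0.7,-1],[0,0,0,0,0,-0.8,-1],[0,0,0,0,0,-0.9,-1],[0,0,0,0,0,-0.9,-1]]'
python3 -c "
from h import *
s=read_state();print(yaw(s)*57.3,s['wrist_torque'],s['joints'])"
```

```text
clock: 6.25
position: [639.2, 61.4, 85.1]
ee_rot: [0.96, -0.281, -0.001, 0.0]
contact_force: [-6.0, 0.4, 5.9]
gripper_width: 13.0
grasp_force: 60.8
-32.6654070738244 [0.118  1.7754 0.0278] [ 0.3472  0.5423 -0.1268 -0.0002 -0.9032  0.6536]
```

```bash
python3 -m handwheel '[[0,0,0,0,0,-0.08,-1],[0,0,0,0,0,-0.16,-1],[0,0,0,0,0,-0.24,-1],[0,0,0,0,0,-0.32,-1],[0,0,0,0,0,-0.32,-1]]'
python3 -c "
from h import *
s=read_state();print(yaw(s)*57.3,s['wrist_torque'],s['joints'])"
```

```text
clock: 6.88
position: [639.1, 61.2, 85.1]
ee_rot: [0.992, -0.125, -0.001, 0.0]
contact_force: [-7.0, 1.3, 7.9]
gripper_width: 12.6
grasp_force: 60.8
-14.34164666383109 [0.0256 1.7994 0.0362] [ 0.347   0.5423 -0.1269 -0.0001 -0.9035  0.9735]
```

```bash
python3 -m handwheel '[[0,0,0,0,0,-0.08,-1],[0,0,0,0,0,-0.16,-1],[0,0,0,0,0,-0.24,-1],[0,0,0,0,0,-0.24,-1]]'
python3 -c "
from h import *
s=read_state();print(yaw(s)*57.3,s['wrist_torque'])"
python3 -m handwheel '[[0,0,0,0,0,-0.08,-1],[0,0,0,0,0,-0.16,-1],[0,0,0,0,0,-0.24,-1],[0,0,0,0,0,-0.24,-1]]'
python3 -c "
from h import *
s=read_state();print(yaw(s)*57.3,s['wrist_torque'])"
```

```text
clock: 7.38
position: [639.0, 61.1, 85.2]
ee_rot: [1.0, -0.011, -0.001, -0.001]
contact_force: [-5.3, -0.9, 7.2]
gripper_width: 13.1
grasp_force: 96.3
-1.2694448265259548 [ 0.0172  1.7859 -2.624 ]
clock: 7.88
position: [641.3, 61.0, 85.2]
ee_rot: [0.994, 0.11, 0.002, -0.001]
contact_force: [-1.8, -2.5, 6.8]
gripper_width: 18.1
grasp_force: 87.0
12.63683739968434 [-0.7362  0.3037 -2.3639]
```

```bash
python3 -m handwheel '[[0,0,0,0,0,0.1,-1],[0,0,0,0,0,0.1,0.3],[0,0,0,0,0,0.1,0.3],[0,0,0,0,0,0.1,0.3],[0,0,-0.05,0,0,0.1,0.3],[0,0,-0.1,0,0,0.1,0.3],[0,0,-0.13,0,0,0.1,0.3],[0,0,-0.13,0,0,0.1,0.3]]'
python3 - <<'E'
from h import *
s,im,d=snap('wrist','w4');print(s['joints'],s['position'],yaw(s)*57.3,s['contact_force'])
C=wcloud(s,d);m=(abs(C[...,0]-640)<35)&(abs(C[...,1]-61)<35)&(C[...,2]>102)&(C[...,2]<116)
P=C[m][:,:2].astype(np.float32);r=cv2.minAreaRect(P);print(len(P),r,np.median(C[m][:,2]))
E
```

```text
clock: 8.88
position: [641.8, 62.2, 216.6]
ee_rot: [0.998, 0.065, 0.003, -0.001]
contact_force: [-0.8, -0.0, 0.3]
gripper_width: 55.2
grasp_force: 0.0
[ 0.3474  0.4247  0.0328  0.0006 -1.1722  1.3538] [641.7709  62.2446 216.6473] 7.484706809675568 [-0.8004 -0.0038  0.2578]
755 ((640.1605224609375, 61.1038818359375), (14.731070518493652, 41.74786376953125), 83.39350128173828) 108.0581129607283
```

```bash
python3 - <<'E'
from h import *
print(go([616.8,-102.7,200],np.deg2rad(-97)))
E
```

```text
[-0.0449  0.1603  0.014  -0.0025 -0.0007  1.8231]
```

```bash
python3 -m handwheel '[[-0.045,0.16,0.014,0,0,1.823,0.2],[-0.045,0.16,0.014,0,0,1.823,0.2],[-0.045,0.16,0.014,0,0,1.823,0.2],[-0.045,0.16,0.014,0,0,1.823,0.2],[-0.045,0.16,0.014,0,0,1.823,0.2],[-0.045,0.16,0.014,0,0,1.823,0.2],[-0.045,0.16,0.014,0,0,1.823,0.2],[-0.045,0.16,0.014,0,0,1.823,0.2],[-0.045,0.16,0.014,0,0,1.823,0.2],[-0.045,0.16,0.014,0,0,1.823,0.2]]'
python3 -m handwheel '[[0,0,0,0,0,0,0.2],[0,0,0,0,0,0,0.2]]'
cat >> h.py <<'E'
O=np.array([488.,-40.5,0]);a=np.deg2rad(-7);Rm=np.array([[np.cos(a),-np.sin(a),0],[np.sin(a),np.cos(a),0],[0,0,1]])
E
python3 - <<'E'
from h import *
s,im,d=snap('wrist','w5');print(s['joints'],s['position'],yaw(s)*57.3)
L=(wcloud(s,d)-O)@Rm
q=L[(L[...,0]>105)&(L[...,0]<165)&(L[...,1]>-110)&(L[...,1]<40)&(L[...,2]>88)&(L[...,2]<115)]
for e in np.arange(-106,40,4):
    k=(q[:,1]>=e)&(q[:,1]<e+4)
    if k.any(): print(e,k.sum(),q[k][:,0].min().round(1),q[k][:,0].max().round(1),q[k][:,2].max().round(1))
print(go([616.8,-102.7,66],np.deg2rad(-97)))
E
```

```text
clock: 10.18
position: [615.3, -102.6, 197.0]
ee_rot: [-0.661, 0.751, 0.001, -0.001]
contact_force: [-0.0, -0.1, 0.5]
gripper_width: 51.1
grasp_force: 0.0
clock: 10.42
position: [615.9, -102.7, 198.2]
ee_rot: [-0.663, 0.749, 0.001, -0.001]
contact_force: [0.1, 0.0, -0.3]
gripper_width: 51.3
grasp_force: 0.0
[ 0.0934  0.4081 -0.041  -0.0002 -1.1236 -0.2141] [ 615.8694 -102.7476  198.237 ] -96.93056322548519
-106 128 126.0 145.5 96.6
-102 127 126.0 145.5 96.8
-98 262 116.8 153.9 103.4
-94 256 115.9 156.0 104.5
-90 256 116.0 155.3 104.7
-86 249 115.9 155.4 104.1
-82 120 116.6 153.9 102.9
-78 130 124.1 147.3 98.2
-74 135 124.1 147.3 98.0
-70 136 124.0 147.4 98.4
-66 138 123.9 147.4 102.1
-62 250 118.8 152.5 103.1
-58 139 120.7 151.5 101.1
-54 157 121.3 150.1 101.0
-50 150 121.2 151.1 101.5
-46 156 121.2 151.1 100.8
-42 159 121.1 151.2 101.2
-38 153 121.0 150.5 100.8
-34 136 121.1 150.3 101.6
-30 221 119.2 152.2 103.5
-26 12 123.7 143.3 102.6
-22 129 125.2 145.4 96.8
-18 105 125.2 147.1 97.0
-14 99 125.1 147.2 97.5
-10 96 125.1 145.4 97.1
-6 99 125.0 145.5 97.2
-2 90 125.0 145.6 97.0
2 101 124.9 145.6 97.1
6 90 124.9 145.7 96.9
10 94 124.8 145.7 98.7
14 85 124.8 145.9 97.4
18 51 125.7 145.9 95.8
22 50 128.3 143.3 94.2
26 12 128.2 142.4 92.8
[-0.0002 -0.001   0.1325  0.0014 -0.0002  0.0009]
```

```bash
python3 -m handwheel '[[-0.001,-0.0015,0.05,0,0,0,0.2],[-0.001,-0.0015,0.09,0,0,0,0.2],[-0.001,-0.0015,0.12,0,0,0,0.2],[-0.001,-0.0015,0.132,0,0,0,0.2],[-0.001,-0.0015,0.132,0,0,0,0],[-0.001,-0.0015,0.132,0,0,0,-1],[-0.001,-0.0015,0.132,0,0,0,-1],[-0.001,-0.0015,0.132,0,0,0,-1],[-0.001,-0.0015,0.132,0,0,0,-1]]'
```

```text
clock: 11.6
position: [617.2, -102.0, 68.7]
ee_rot: [-0.662, 0.749, 0.0, -0.0]
contact_force: [-5.7, 2.0, 6.2]
gripper_width: 28.5
grasp_force: 59.6
```

```bash
python3 -m handwheel '[[0.004,0,0,0,0,0,-1],[0.008,0,0,0,0,0,-1],[0.011,0,0,0,0,0,-1],[0.0125,0,0,0,0,0,-1],[0.0125,0,0,0,0,0,-1],[0.0125,0,0,0,0,0,-1],[0.0125,0,0,0,0,0,-1],[0.0125,0,0,0,0,0,-1],[0.0125,0,0,0,0,0,-1]]'
python3 - <<'E'
from h import *
s,im,d=snap('wrist','w6');print(s['joints'],s['position'],yaw(s)*57.3)
print((s['position']-O)@Rm)
L=(wcloud(s,d)-O)@Rm
q=L[(L[...,0]>125)&(L[...,0]<147)&(L[...,1]>-25)&(L[...,1]<90)&(L[...,2]>88)&(L[...,2]<115)]
print(np.histogram(q[:,1],bins=np.arange(-26,92,4)))
E
```

```text
clock: 12.72
position: [616.1, -111.5, 68.7]
ee_rot: [-0.663, 0.749, 0.001, 0.001]
contact_force: [-4.7, 11.4, 6.9]
gripper_width: 28.3
grasp_force: 59.9
[ 0.0775  0.5378 -0.1844 -0.0041 -0.848  -0.1971] [ 616.096  -111.52     68.7432] -97.01219360031874
[135.7963 -54.8797  68.7432]
(array([ 59,  34, 110,  77,   2,   0,   0,   0,   0,   0,   0,   0,   0,
         0,   0,   0,   0,   0,   0,   0,   0,   0,   0,   0,   0,   0,
         0,   0,   0]), array([-26, -22, -18, -14, -10,  -6,  -2,   2,   6,  10,  14,  18,  22,
        26,  30,  34,  38,  42,  46,  50,  54,  58,  62,  66,  70,  74,
        78,  82,  86,  90]))
```

```bash
python3 -m handwheel '[[0.003,0,0,0,0,0,-1],[0.004,0,0,0,0,0,-1],[0.004,0,0,0,0,0,-1],[0.004,0,0,0,0,0,-1],[0.004,0,0,0,0,0,-1],[0.004,0,0,0,0,0,-1],[0.004,0,0,0,0,0,-1],[0.004,0,0,0,0,0,-1]]'
python3 - <<'E'
from h import *
s=read_state();print((s['position']-O)@Rm,s['contact_force'])
s,im,d=snap('scene','s1');C=cloud('scene',d);L=(C-O)@Rm
q=L[(L[...,0]>115)&(L[...,0]<155)&(L[...,1]>-60)&(L[...,1]<110)&(L[...,2]>84)&(L[...,2]<110)]
print(np.histogram(q[:,1],bins=np.arange(-60,110,6)))
u,v=w2px('scene',O+Rm@[135,0,85]).astype(int);print(u,v)
cv2.imwrite('pics/s1c.png',cv2.resize(im[v-50:v+50,u-60:u+60],None,fx=5,fy=5,interpolation=cv2.INTER_CUBIC))
E
```

```text
clock: 13.78
position: [615.8, -114.0, 68.7]
ee_rot: [-0.663, 0.749, 0.001, 0.002]
contact_force: [-6.0, 16.4, 7.4]
gripper_width: 28.3
grasp_force: 60.0
[135.7869 -57.4209  68.721 ] [-5.9877 16.355   7.3851]
(array([13, 17, 35, 36,  7,  9,  8,  7,  7,  6,  5,  9, 17, 14, 14, 15, 15,
       18, 16, 10,  0,  1,  0,  0,  0,  0,  0,  0]), array([-60, -54, -48, -42, -36, -30, -24, -18, -12,  -6,   0,   6,  12,
        18,  24,  30,  36,  42,  48,  54,  60,  66,  72,  78,  84,  90,
        96, 102, 108]))
323 181
```

View pics/s1c.png

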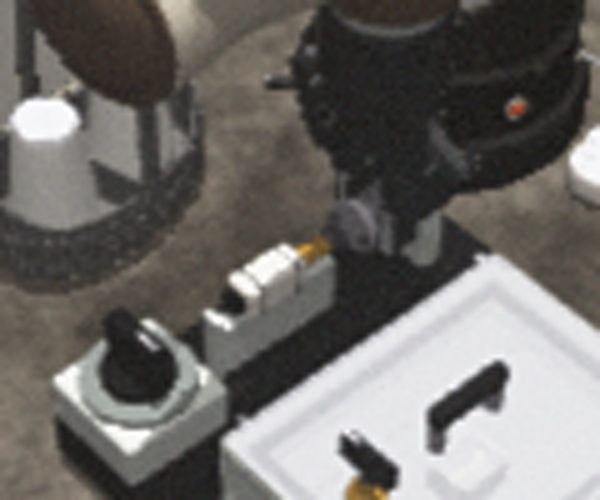

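```bash
python3 -m handwheel '[[0,0,0,0,0,0,0.3],[0,0,0,0,0,0,0.3],[0,0,0,0,0,0,0.3],[0,0,-0.05,0,0,0,0.3],[0,0,-0.1,0,0,0,0.3],[-0.05,0,-0.15,0,0,0,0.3],[-0.1,0,-0.15,0,0,0,0.3],[-0.1,0,-0.15,0,0,0,0.3],[-0.1,0,-0.15,0,0,0,0.3],[-0.1,0,-0.15,0,0,0,0.3]]'
python3 - <<'E'
from h import *
s,im,d=snap('wrist','w7');print(s['joints'],s['position'],yaw(s)*57.3)
L=(wcloud(s,d)-O)@Rm
q=L[(L[...,0]>105)&(L[...,0]<165)&(L[...,1]>-110)&(L[...,1]<90)&(L[...,2]>88)&(L[...,2]<115)]
for e in np.arange(-106,90,4):
    k=(q[:,1]>=e)&(q[:,1]<e+4)
    if k.any(): print(e,k.sum(),q[k][:,0].min().round(1),q[k][:,0].max().round(1),q[k][:,2].max().round(1))
m=(abs(L[...,0]-0)<30)&(abs(L[...,1]-74)<30)&(L[...,2]>88)&(L[...,2]<112)
P=wcloud(s,d)[m][:,:2].astype(np.float32);r=cv2.minAreaRect(P);print('tap',len(P),r,np.median(L[m][:,2]),P.mean(0))
E
```

```text
clock: 15.08
position: [627.8, -20.5, 216.7]
ee_rot: [-0.662, 0.75, 0.0, -0.001]
contact_force: [0.1, -0.6, -0.3]
gripper_width: 55.6
grasp_force: 0.0
[ 0.2247  0.4004 -0.0051  0.0001 -1.1665 -0.3494] [627.7858 -20.4719 216.7396] -97.14865821391557
-106 80 126.1 145.8 96.5
-102 108 126.2 145.8 96.8
-98 79 119.3 154.5 101.8
-94 203 116.0 156.1 104.0
-90 240 115.9 156.2 104.3
-86 228 115.9 155.4 104.5
-82 248 116.6 154.7 103.6
-78 135 123.7 147.5 98.3
-74 124 123.7 147.5 98.7
-70 131 123.7 147.5 98.5
-66 135 124.6 147.6 98.5
-62 167 118.5 152.7 103.2
-58 166 121.9 151.1 102.6
-54 169 121.2 151.1 100.7
-50 167 121.1 150.3 101.8
-46 133 121.1 150.2 101.0
-42 170 121.2 150.4 100.8
-38 170 121.1 150.3 101.5
-34 150 121.2 150.4 100.8
-30 197 119.3 152.2 103.3
-26 62 121.4 151.1 100.2
-22 49 131.4 140.1 91.2
-18 36 131.4 140.1 92.1
-14 53 130.5 141.0 91.8
-10 21 133.1 138.4 89.9
-6 41 131.4 141.1 91.9
-2 54 130.5 141.1 92.0
2 67 127.9 142.8 94.8
6 126 125.3 146.4 97.2
10 109 125.3 146.4 97.1
14 115 125.2 146.5 97.3
18 106 125.2 146.5 96.8
22 103 125.1 145.6 97.0
26 111 125.1 145.6 97.2
30 97 125.1 145.7 97.2
34 104 125.1 145.8 97.5
38 103 125.0 145.7 97.3
42 102 125.0 145.8 97.1
46 52 125.9 145.9 96.4
50 70 127.6 142.4 94.2
54 14 128.5 142.4 93.2
tap 419 ((497.88385009765625, 32.084632873535156), (10.565080642700195, 37.89403533935547), 84.76177978515625) 97.60705824481363 [499.7772  30.7601]
```

```bash
python3 - <<'E'
from h import *
print(go([497.8,32.3,190],np.deg2rad(175)))
E
```

```text
[-0.0362  0.1356  0.0269  0.0004 -0.0012  1.5333]
```

```bash
python3 -m handwheel '[[-0.036,0.136,0.027,0,0,1.533,-0.3],[-0.036,0.136,0.027,0,0,1.533,-0.3],[-0.036,0.136,0.027,0,0,1.533,-0.3],[-0.036,0.136,0.027,0,0,1.533,-0.3],[-0.036,0.136,0.027,0,0,1.533,-0.3],[-0.036,0.136,0.027,0,0,1.533,-0.3],[-0.036,0.136,0.027,0,0,1.533,-0.3],[-0.036,0.136,0.027,0,0,1.533,-0.3],[-0.036,0.136,0.027,0,0,1.533,-0.3],[-0.036,0.136,0.027,0,0,1.533,-0.3]]'
python3 - <<'E'
from h import *
s,im,d=snap('wrist','w8');print(s['joints'],s['position'],yaw(s)*57.3,s['gripper_width'])
C=wcloud(s,d);L=(C-O)@Rm
m=(abs(L[...,0]-0)<28)&(abs(L[...,1]-74)<28)&(L[...,2]>93)&(L[...,2]<108)
P=C[m][:,:2].astype(np.float32);r=cv2.minAreaRect(P);print('tap',len(P),r,np.median(L[m][:,2]),P.mean(0))
print(go([*r[0],72],np.deg2rad(r[2]+90 if r[1][1]>r[1][0] else r[2]+180)),s['position'])
E
```

```text
clock: 16.38
position: [497.6, 32.8, 190.3]
ee_rot: [0.042, 0.999, -0.0, -0.0]
contact_force: [0.2, 0.9, 0.9]
gripper_width: 29.7
grasp_force: 0.0
[ 0.392   0.2067 -0.3574  0.0001 -1.0068 -2.0467] [497.5896  32.7627 190.2543] 175.20754381896947 29.73155226799547
tap 534 ((496.96343994140625, 33.00825500488281), (9.065820693969727, 38.48543930053711), 84.83358764648438) 98.2984759579224 [496.1504  32.9836]
[ 0.0007  0.0001  0.1183 -0.     -0.      0.0063] [497.5896  32.7627 190.2543]
```

```bash
python3 -m handwheel '[[0,0,0.05,0,0,0,-0.3],[0,0,0.09,0,0,0,-0.3],[0,0,0.11,0,0,0.006,-0.3],[0,0,0.118,0,0,0.006,-0.3],[0,0,0.118,0,0,0.006,-0.3],[0,0,0.118,0,0,0.006,-1],[0,0,0.118,0,0,0.006,-1],[0,0,0.118,0,0,0.006,-1],[0,0,0.118,0,0,0.006,-1]]'
```

```text
clock: 17.55
position: [498.4, 33.5, 73.4]
ee_rot: [0.045, 0.999, 0.0, 0.001]
contact_force: [-0.8, 0.7, 6.1]
gripper_width: 8.8
grasp_force: 60.7
```

```bash
python3 -m handwheel '[[0,0,0,0,0,-0.12,-1],[0,0,0,0,0,-0.24,-1],[0,0,0,0,0,-0.36,-1],[0,0,0,0,0,-0.48,-1],[0,0,0,0,0,-0.6,-1],[0,0,0,0,0,-0.72,-1],[0,0,0,0,0,-0.84,-1],[0,0,0,0,0,-0.96,-1],[0,0,0,0,0,-1.08,-1],[0,0,0,0,0,-1.2,-1]]'
python3 -c "
from h import *
s=read_state();print(yaw(s)*57.3,s['wrist_torque'])"
python3 -m handwheel '[[0,0,0,0,0,-0.05,-1],[0,0,0,0,0,-0.1,-1],[0,0,0,0,0,-0.15,-1],[0,0,0,0,0,-0.2,-1],[0,0,0,0,0,-0.2,-1]]'
python3 -c "
from h import *
s=read_state();print(yaw(s)*57.3,s['wrist_torque'])"
```

```text
clock: 18.8
position: [497.9, 34.4, 73.5]
ee_rot: [-0.528, 0.849, 0.0, 0.001]
contact_force: [-4.8, 6.0, 8.0]
gripper_width: 9.1
grasp_force: 61.1
-116.2453559672295 [1.6282 1.1699 0.0157]
clock: 19.42
position: [497.7, 34.3, 73.5]
ee_rot: [-0.608, 0.794, 0.0, 0.001]
contact_force: [-3.2, 5.5, 8.4]
gripper_width: 9.0
grasp_force: 61.4
-105.10685647382125 [ 1.4444  1.0858 -0.499 ]
```

```bash
python3 -m handwheel '[[0,0,0,0,0,-0.05,-1],[0,0,0,0,0,-0.05,-1]]'
python3 -c "
from h import *
s=read_state();print(yaw(s)*57.3,s['wrist_torque'])"
python3 -m handwheel '[[0,0,0,0,0,0.02,-1],[0,0,0,0,0,0.02,-0.3],[0,0,0,0,0,0.02,-0.3],[0,0,0,0,0,0.02,-0.3],[0,0,-0.05,0,0,0,-0.3],[0,0,-0.1,0,0,0,-0.3],[0,0,-0.15,0,0,0,-0.3],[0,0,-0.15,0,0,0,-0.3]]'
python3 - <<'E'
from h import *
s,im,d=snap('wrist','w9');print(s['joints'],s['position'],yaw(s)*57.3,s['gripper_width'])
C=wcloud(s,d);L=(C-O)@Rm
m=(abs(L[...,0]-0)<28)&(abs(L[...,1]-74)<28)&(L[...,2]>93)&(L[...,2]<108)
P=C[m][:,:2].astype(np.float32);r=cv2.minAreaRect(P);print('tap',len(P),r,np.median(L[m][:,2]),P.mean(0))
m=(abs(L[...,0]-0)<20)&(abs(L[...,1])<45)&(L[...,2]>85)&(L[...,2]<102)
P=C[m][:,:2].astype(np.float32);r=cv2.minAreaRect(P);print('handle',len(P),r,np.median(L[m][:,2]),P.mean(0))
E
```

```text
clock: 19.68
position: [497.6, 34.0, 73.5]
ee_rot: [-0.627, 0.779, 0.0, 0.001]
contact_force: [-3.9, 4.0, 7.7]
gripper_width: 9.0
grasp_force: 66.1
-102.39824741102585 [ 0.9923  1.0732 -1.0059]
clock: 20.68
position: [500.0, 33.8, 226.6]
ee_rot: [-0.629, 0.778, -0.002, 0.005]
contact_force: [-0.9, -0.6, -0.9]
gripper_width: 30.1
grasp_force: 0.0
[ 0.3928  0.1723 -0.303   0.0013 -1.0858 -0.6047] [499.9868  33.8215 226.6166] -102.11533066258016 30.091576847458906
tap 433 ((496.9534606933594, 32.68118667602539), (37.964073181152344, 10.092055320739746), 74.93042755126953) 98.23435225044562 [496.8936  31.9031]
handle 812 ((489.8132629394531, -40.340797424316406), (55.90288162231445, 12.782038688659668), 83.78862762451172) 90.8524581114433 [489.9118 -40.2031]
```

```bash
python3 - <<'E'
from h import *
print(go([489.8,-40.3,150],np.deg2rad(-96.2)))
E
```

```text
[ 0.0741 -0.0071  0.0737 -0.0033  0.0023 -0.1038]
```

```bash
python3 -m handwheel '[[0.04,-0.004,0.01,-0.003,0.002,-0.104,0],[0.074,-0.007,0.074,-0.003,0.002,-0.104,0],[0.074,-0.007,0.074,-0.003,0.002,-0.104,0],[0.074,-0.007,0.074,-0.003,0.002,-0.104,0],[0.074,-0.007,0.074,-0.003,0.002,-0.104,0]]'
python3 - <<'E'
from h import *
s,im,d=snap('wrist','w10');print(s['position'],yaw(s)*57.3,s['gripper_width'])
C=wcloud(s,d);L=(C-O)@Rm
m=(abs(L[...,0]-0)<20)&(abs(L[...,1])<45)&(L[...,2]>85)&(L[...,2]<102)
P=C[m][:,:2].astype(np.float32);r=cv2.minAreaRect(P);print('handle',len(P),r,np.median(L[m][:,2]),P.mean(0))
print(go([489.8,-40.3,69],np.deg2rad(-96.2)))
E
```

```text
clock: 21.35
position: [490.2, -39.8, 149.4]
ee_rot: [-0.668, 0.744, -0.0, -0.001]
contact_force: [0.4, -0.5, -0.2]
gripper_width: 42.6
grasp_force: 0.0
[490.1735 -39.8414 149.4381] -96.12537042284421 42.56132718778123
handle 1218 ((490.0555419921875, -41.414329528808594), (55.220157623291016, 12.059540748596191), 83.41529083251953) 90.93502122651874 [489.6735 -43.8114]
[ 0.0005  0.0003  0.0806  0.0002 -0.0011  0.0015]
```

```bash
python3 -m handwheel '[[0,0,0.05,0,0,0,0],[0,0,0.08,0,0,0.001,0],[0,0,0.08,0,0,0.001,0],[0,0,0.08,0,0,0.001,-1],[0,0,0.08,0,0,0.001,-1],[0,0,0.08,0,0,0.001,-1],[0,0,0.08,0,0,0.001,-1],[0,0,0.08,0,0,0.001,-1]]'
python3 -c "
from h import *
s=read_state();print(s['position'],yaw(s)*57.3,s['wrist_torque'])"
python3 -m handwheel '[[0,0,-0.01,0,0,0,-1],[0,0,-0.02,0,0,0,-1],[0,0,-0.03,0,0,0,-1],[0,0,-0.03,0,0,0,-1],[0,0,-0.03,0,0,0,-1]]'
python3 -c "
from h import *
s=read_state();print(s['position'],yaw(s)*57.3,s['wrist_torque'],go([410,-285,s['position'][2]]))"
```

```text
clock: 22.4
position: [489.9, -40.2, 70.3]
ee_rot: [-0.668, 0.744, -0.0, -0.0]
contact_force: [-2.3, 2.2, 6.4]
gripper_width: 10.9
grasp_force: 61.7
[489.9423 -40.2271  70.334 ] -96.2178041606377 [ 0.5541  0.4423 -0.0385]
clock: 23.02
position: [488.4, -40.7, 98.1]
ee_rot: [-0.667, 0.745, 0.001, -0.002]
contact_force: [-0.4, 0.6, -4.1]
gripper_width: 10.3
grasp_force: 60.2
[488.3726 -40.675   98.1158] -96.269077087088 [0.0355 0.027  0.041 ] [ 0.2514  0.0513  0.0006  0.0037 -0.0018 -0.    ]
```

```bash
python3 -m handwheel '[[0.03,0.006,0,0.004,-0.002,0,-1],[0.07,0.014,0,0.004,-0.002,0,-1],[0.11,0.022,0,0.004,-0.002,0,-1],[0.15,0.03,0,0.004,-0.002,0,-1],[0.19,0.038,0,0.004,-0.002,0,-1],[0.23,0.046,0,0.004,-0.002,0,-1],[0.251,0.051,0,0.004,-0.002,0,-1],[0.251,0.051,0,0.004,-0.002,0,-1]]'
python3 -m handwheel '[[0,0,0.03,0,0,0,-1],[0,0,0.05,0,0,0,-1],[0,0,0.062,0,0,0,-1],[0,0,0.066,0,0,0,-1],[0,0,0.068,0,0,0,-1],[0,0,0.07,0,0,0,-1],[0,0,0.07,0,0,0,-1]]'
python3 -c "
from h import *
s=read_state();print(s['position'],yaw(s)*57.3,s['wrist_torque'],s['contact_force'])"
```

```text
clock: 24.02
position: [409.7, -285.6, 98.2]
ee_rot: [-0.666, 0.746, 0.0, -0.0]
contact_force: [0.3, 0.3, -4.2]
gripper_width: 10.7
grasp_force: 60.2
clock: 24.9
position: [411.0, -284.7, 29.3]
ee_rot: [-0.668, 0.745, -0.001, 0.001]
contact_force: [0.2, 0.7, -5.0]
gripper_width: 10.3
grasp_force: 60.1
[ 410.9722 -284.6635   29.2673] -96.2546350325589 [-0.0309  0.0596 -0.018 ] [ 0.2249  0.7128 -5.0369]
```

Still hanging by about a millimetre; ease down to contact, then release.

```bash
python3 -m handwheel '[[0,0,0.001,0,0,0,-1],[0,0,0.002,0,0,0,-1],[0,0,0.002,0,0,0,-1]]'
python3 -m handwheel '[[0,0,0,0,0,0,0],[0,0,0,0,0,0,0],[0,0,0,0,0,0,0],[0,0,-0.05,0,0,0,0],[0,0,-0.1,0,0,0,0],[0,0,-0.16,0,0,0,0],[0,0,-0.2,0,0,0,0.3],[0,0,-0.2,0,0,0,0.3]]'
python3 -c "
from h import *
print(go([500,-60,300],np.deg2rad(-97)),go([500,0,300],np.deg2rad(173)))"
```

```text
clock: 25.28
position: [411.1, -284.7, 28.3]
ee_rot: [-0.668, 0.744, -0.001, 0.0]
contact_force: [-1.9, 2.0, 6.2]
gripper_width: 10.5
grasp_force: 61.7
clock: 26.28
position: [412.4, -285.4, 230.7]
ee_rot: [-0.668, 0.744, -0.004, 0.002]
contact_force: [-0.5, -0.5, -0.7]
gripper_width: 55.5
grasp_force: 0.0
[-0.2334 -0.0633 -0.0692 -0.0093 -0.002   0.0135] [-0.2931 -0.0568 -0.0694 -0.0089  0.0057  1.5843]
```

```bash
python3 -m handwheel '[[-0.03,-0.01,-0.05,-0.009,-0.002,0.01,0.5],[-0.3,-0.05,-0.05,-0.009,-0.002,0.01,0.5],[-0.3,-0.05,-0.05,-0.009,-0.002,0.01,0.5],[-0.3,-0.05,-0.05,-0.009,-0.002,0.01,0.5],[-0.3,-0.05,-0.05,-0.009,-0.002,0.01,0.5],[-0.3,-0.05,-0.05,-0.009,-0.002,0.01,0.5],[-0.3,-0.05,-0.05,-0.009,-0.002,0.01,0.5]]'
python3 - <<'E'
from h import *
s,im,d=snap('wrist','w11');print(s['position'],yaw(s)*57.3,s['gripper_width'])
c=w2wpx(s,O+[0,0,10]);print(c)
cv2.imwrite('pics/w11c.png',cv2.resize(im[20:320,120:520],None,fx=2,fy=2,interpolation=cv2.INTER_CUBIC))
E
```

```text
clock: 27.15
position: [492.6, 9.6, 275.4]
ee_rot: [-0.665, 0.747, 0.004, -0.003]
contact_force: [-0.1, 1.0, 0.8]
gripper_width: 63.9
grasp_force: 0.0
[492.6193   9.6286 275.391 ] -96.66003581873589 63.908298534030365
[317.5923 126.4814]
```

View pics/w11c.png

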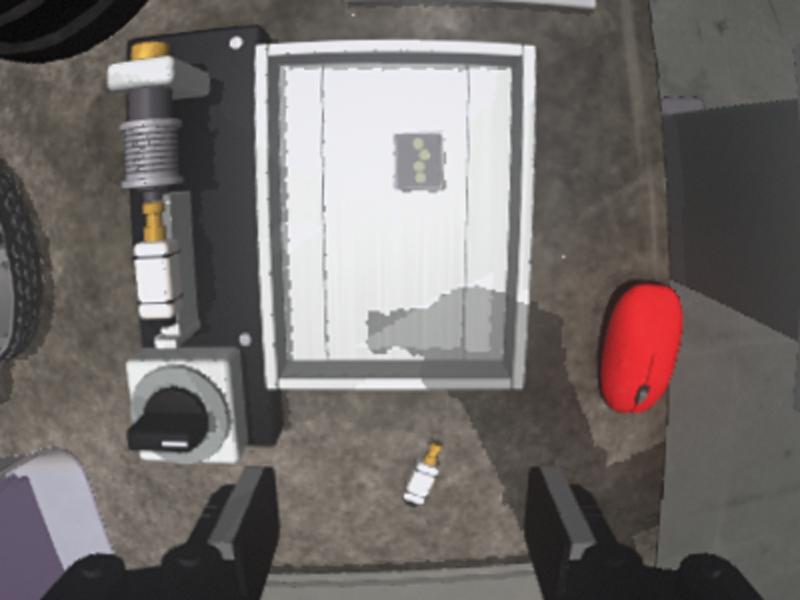

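```bash
cat >> h.py <<'E'
def box_in(s,d,zlo=20,zhi=40):
    C=wcloud(s,d);L=(C-O)@Rm
    m=((abs(L[...,0])<70)&(abs(L[...,1])<94)&(L[...,2]>zlo)&(L[...,2]<zhi)).astype(np.uint8)
    n,l,st,ce=cv2.connectedComponentsWithStats(m);k=1+np.argmax(st[1:,4])
    return cv2.minAreaRect(C[l==k][:,:2].astype(np.float32)),np.median(C[l==k][:,2]),st[k]
E
python3 - <<'E'
from h import *
s,im,d=load('w11');print(box_in(s,d))
r=box_in(s,d)[0];print((np.r_[r[0],0]-O)@Rm)
L=(wcloud(s,d)-O)@Rm
q=L[(L[...,0]>115)&(L[...,0]<155)&(L[...,1]>2)&(L[...,1]<60)&(L[...,2]>90)&(L[...,2]<110)];print('filt',cv2.minAreaRect(q[:,:2].astype(np.float32)))
m=(L[...,2]>46)&(L[...,2]<56)&(abs(L[...,0])<95)&(abs(L[...,1])<120)
print('rim',cv2.minAreaRect((L@Rm.T+O)[m][:,:2].astype(np.float32)))
E
```

```text
(((469.9861755371094, -74.01869201660156), (33.85054397583008, 29.512544631958008), 83.47095489501953), np.float64(31.892720202017983), array([317,  86,  25,  28, 689], dtype=int32))
[-13.7947 -35.4642   0.    ]
filt ((134.66136169433594, 29.225109100341797), (22.444286346435547, 53.04722213745117), 0.9608792066574097)
rim ((489.02850341796875, -40.66394805908203), (216.0670928955078, 167.51992797851562), 83.34070587158203)
```

```bash
python3 - <<'E'
from h import *
print(go([490,-74,140],np.deg2rad(173.5)))
E
```

```text
[ 0.0825 -0.0088  0.1355  0.0094 -0.0076  1.5666]
```

```bash
python3 -m handwheel '[[0.083,-0.009,0.02,0.009,-0.008,1.567,0.2],[0.083,-0.009,0.04,0.009,-0.008,1.567,0.2],[0.083,-0.009,0.06,0.009,-0.008,1.567,0.2],[0.083,-0.009,0.09,0.009,-0.008,1.567,0.2],[0.083,-0.009,0.135,0.009,-0.008,1.567,0.2],[0.083,-0.009,0.135,0.009,-0.008,1.567,0.2],[0.083,-0.009,0.135,0.009,-0.008,1.567,0.2],[0.083,-0.009,0.135,0.009,-0.008,1.567,0.2],[0.083,-0.009,0.135,0.009,-0.008,1.567,0.2],[0.083,-0.009,0.135,0.009,-0.008,1.567,0.2]]'
python3 - <<'E'
from h import *
s,im,d=snap('wrist','w12');print(s['position'],yaw(s)*57.3,s['gripper_width'])
r,z,st=box_in(s,d);print(r,z,st)
A=r[2]+90 if r[1][0]>r[1][1] else r[2]+180
print(go([*r[0],12],np.deg2rad(A)),A)
E
```

```text
clock: 28.45
position: [490.1, -76.0, 141.4]
ee_rot: [0.058, 0.998, 0.001, 0.001]
contact_force: [0.3, 0.1, -1.0]
gripper_width: 51.4
grasp_force: 0.0
[490.1235 -76.0366 141.3962] 173.35278190171996 51.37961447162868
((469.93994140625, -73.60991668701172), (36.46040344238281, 31.089685440063477), 83.76620483398438) 31.960334271787104 [ 299  156   44   39 1597]
[ 0.0207 -0.0003  0.1294  0.0013  0.0019 -0.0068] 173.76620483398438
```

```bash
python3 -m handwheel '[[0.0205,0,0.04,0,0.002,-0.007,0.2],[0.0205,0,0.08,0,0.002,-0.007,0.2],[0.0205,0,0.11,0,0.002,-0.007,0.2],[0.0205,0,0.129,0,0.002,-0.007,0.2],[0.0205,0,0.129,0,0.002,-0.007,0.2],[0.0205,0,0.129,0,0.002,-0.007,-1],[0.0205,0,0.129,0,0.002,-0.007,-1],[0.0205,0,0.129,0,0.002,-0.007,-1],[0.0205,0,0.129,0,0.002,-0.007,-1]]'
python3 -m handwheel '[[0,0,-0.02,0,0,0,-1],[0,0,-0.05,0,0,0,-1],[0,0,-0.065,0,0,0,-1],[0,0,-0.065,0,0,0,-1]]'
python3 -c "
from h import *
s=read_state();print(s['position'],yaw(s)*57.3,go([470,300,s['position'][2]]))"
```

```text
clock: 29.62
position: [471.5, -72.3, 13.6]
ee_rot: [0.054, 0.999, 0.001, 0.001]
contact_force: [-0.7, 0.3, 5.7]
gripper_width: 35.1
grasp_force: 60.5
clock: 30.12
position: [471.5, -72.3, 78.6]
ee_rot: [0.054, 0.999, 0.001, 0.002]
contact_force: [0.3, 0.3, -1.1]
gripper_width: 34.9
grasp_force: 60.0
[471.4616 -72.3028  78.6456] 173.81404545828437 [0.0417 0.37   0.0007 0.0024 0.0034 0.    ]
```

```bash
python3 -m handwheel '[[0.005,0.05,0,0,0,0,-1],[0.01,0.1,0,0,0,0,-1],[0.02,0.15,0,0,0,0,-1],[0.03,0.2,0.02,0,0,0,-1],[0.035,0.25,0.03,0,0,0,-1],[0.04,0.3,0.03,0,0,0,-1],[0.042,0.35,0.03,0,0,0,-1],[0.042,0.37,0.04,0,0,0,-1],[0.042,0.37,0.06,0,0,0,-1],[0.042,0.37,0.06,0,0,0,-1]]'
python3 - <<'E'
from h import *
s=read_state();print(s['position'],s['gripper_width'])
C=cloud('top',np.load('pics/top0.npy'));m=(abs(C[...,0]-470)<40)&(abs(C[...,1]-300)<40);print('tray z',np.median(C[m][:,2]))
E
```

```text
clock: 31.38
position: [467.4, 298.0, 15.5]
ee_rot: [0.055, 0.999, -0.002, -0.002]
contact_force: [-0.6, -0.8, -1.5]
gripper_width: 35.0
grasp_force: 60.1
[467.3601 297.9811  15.541 ] 34.95950962506417
tray z 3.6149339173668085
```

```bash
python3 -m handwheel '[[0,0,0.003,0.002,0.003,0,-1],[0,0,0.005,0.002,0.003,0,-1],[0,0,0.006,0.002,0.003,0,-1],[0,0,0.006,0.002,0.003,0,-1]]'
```

```text
clock: 31.88
position: [469.2, 299.9, 12.5]
ee_rot: [0.054, 0.999, 0.0, -0.001]
contact_force: [-0.7, -0.8, 0.3]
gripper_width: 34.9
grasp_force: 60.1
```

```bash
python3 -m handwheel '[[0,0,0.002,0,0,0,-1],[0,0,0.0035,0,0,0,-1],[0,0,0.0045,0,0,0,-1],[0,0,0.0045,0,0,0,-1]]'
```

```text
clock: 32.38
position: [469.0, 300.0, 8.1]
ee_rot: [0.054, 0.999, -0.0, -0.001]
contact_force: [-1.1, -0.1, 2.7]
gripper_width: 35.0
grasp_force: 60.5
```

Contact felt (+2.7 N). Release, rise, and head back to the filter.

```bash
python3 -m handwheel '[[0,0,0,0,0,0,0.2],[0,0,0,0,0,0,0.2],[0,0,0,0,0,0,0.2],[0,0,-0.05,0,0,0,0.2],[0,0,-0.1,0,0,0,0.2],[0,0,-0.16,0,0,0,0.2],[0,0,-0.2,0,0,0,0.2]]'
python3 - <<'E'
from h import *
s,im,d=snap('wrist','w13');print(s['position'])
C=wcloud(s,d);m=(C[...,2]>18)&(C[...,2]<34)&(abs(C[...,0]-470)<60)&(abs(C[...,1]-300)<60)
print(m.sum(),cv2.minAreaRect(C[m][:,:2].astype(np.float32)),np.median(C[m][:,2]))
f=O+Rm@[135.2,28,0];print(f,go([f[0],f[1],200],np.deg2rad(-97)))
E
```

```text
clock: 33.25
position: [470.1, 300.5, 211.0]
ee_rot: [0.054, 0.999, 0.001, 0.0]
contact_force: [0.7, 0.5, 0.1]
gripper_width: 50.9
grasp_force: 0.0
[470.0864 300.4602 210.9514]
936 ((467.833251953125, 300.3619079589844), (35.90755844116211, 30.467140197753906), 84.20144653320312) 26.34306995356411
[625.6046 -29.1854   0.    ] [-0.1875 -0.3131  0.0151  0.001   0.0128 -1.5555]
```

```bash
python3 -m handwheel '[[-0.187,-0.313,0,0.001,0.005,-1.555,0.1],[-0.187,-0.313,0,0.001,0.005,-1.555,0.1],[-0.187,-0.313,0,0.001,0.005,-1.555,0.1],[-0.187,-0.313,0,0.001,0.005,-1.555,0.1],[-0.187,-0.313,0,0.001,0.005,-1.555,0.1],[-0.187,-0.313,0,0.001,0.005,-1.555,0.1],[-0.187,-0.313,0,0.001,0.005,-1.555,0.1],[-0.187,-0.313,0,0.001,0.005,-1.555,0.1],[-0.187,-0.313,0,0.001,0.005,-1.555,0.1],[-0.187,-0.313,0,0.001,0.005,-1.555,0.1]]'
python3 - <<'E'
from h import *
s,im,d=snap('wrist','w14');print(s['position'],yaw(s)*57.3,s['gripper_width'])
C=wcloud(s,d);L=(C-O)@Rm
m=(L[...,0]>115)&(L[...,0]<155)&(L[...,1]>2)&(L[...,1]<60)&(L[...,2]>94)&(L[...,2]<104)
r=cv2.minAreaRect(L[m][:,:2].astype(np.float32));print('filt',r,np.median(L[m][:,2]))
f=O+Rm@[r[0][0],r[0][1],0];print(f,go([f[0],f[1],78],np.deg2rad(-97+r[2] if r[2]<45 else -187+r[2])))
E
```

```text
clock: 34.55
position: [621.5, -31.5, 206.9]
ee_rot: [-0.661, 0.75, 0.001, -0.004]
contact_force: [-0.2, -0.2, 0.2]
gripper_width: 46.7
grasp_force: 0.0
[621.484  -31.4675 206.9204] -97.22675066065393 46.720894540117825
filt ((135.83230590820312, 29.73070526123047), (21.078554153442383, 47.00299072265625), 0.2094927877187729) 95.47894140647342
[626.4431 -27.5447   0.    ] [-0.005  -0.0051  0.129   0.0054 -0.0045 -0.0081]
```

```bash
python3 -m handwheel '[[0,0,0,0.003,-0.003,0,0.1],[0,0,0,0.003,-0.003,0,0.1],[0,0,0,0.003,-0.003,0,0.1]]'
python3 - <<'E'
from h import *
s=read_state();f=O+Rm@[135.8,27.5,0];print(s['position'],f,go([f[0],f[1],78],np.deg2rad(-96.9)))
E
```

```text
clock: 34.98
position: [621.6, -31.2, 207.5]
ee_rot: [-0.662, 0.75, 0.0, -0.001]
contact_force: [0.2, 0.1, 0.9]
gripper_width: 47.2
grasp_force: 0.0
[621.6393 -31.2402 207.5452] [626.1392 -29.7548   0.    ] [-0.0022 -0.0045  0.1295  0.0017 -0.0013 -0.0039]
```

```bash
python3 -m handwheel '[[-0.002,-0.0045,0.05,0.001,-0.001,-0.004,0.1],[-0.002,-0.0045,0.09,0.001,-0.001,-0.004,0.1],[-0.002,-0.0045,0.115,0.001,-0.001,-0.004,0.1],[-0.002,-0.0045,0.129,0.001,-0.001,-0.004,0.1],[-0.002,-0.0045,0.129,0.001,-0.001,-0.004,0.1],[-0.002,-0.0045,0.129,0.001,-0.001,-0.004,-1],[-0.002,-0.0045,0.129,0.001,-0.001,-0.004,-1],[-0.002,-0.0045,0.129,0.001,-0.001,-0.004,-1],[-0.002,-0.0045,0.129,0.001,-0.001,-0.004,-1]]'
python3 -m handwheel '[[0,0,-0.02,0,0,0,-1],[0,0,-0.04,0,0,0,-1],[0,0,-0.06,0,0,0,-1],[0,0,-0.06,0,0,0,-1]]'
python3 -c "
from h import *
s=read_state();print(s['position'],yaw(s)*57.3,go([570,310,s['position'][2]]))"
```

```text
clock: 36.1
position: [627.2, -29.9, 80.2]
ee_rot: [-0.664, 0.748, -0.001, 0.001]
contact_force: [-1.3, 0.6, 6.2]
gripper_width: 20.6
grasp_force: 61.4
clock: 36.6
position: [627.0, -29.9, 139.8]
ee_rot: [-0.663, 0.748, -0.001, 0.001]
contact_force: [-0.7, -0.6, -0.4]
gripper_width: 20.7
grasp_force: 60.8
[626.9621 -29.9035 139.8441] -96.88605816872118 [-0.3306  0.0973  0.     -0.0024  0.0007 -0.    ]
```

```bash
python3 -m handwheel '[[-0.05,0.03,0,0,0,0,-1],[-0.1,0.06,0,0,0,0,-1],[-0.15,0.09,0,0,0,0,-1],[-0.2,0.097,0.03,0,0,0,-1],[-0.25,0.097,0.06,0,0,0,-1],[-0.3,0.097,0.08,0,0,0,-1],[-0.331,0.097,0.1,0,0,0,-1],[-0.331,0.097,0.115,0,0,0,-1],[-0.331,0.097,0.12,0,0,0,-1],[-0.331,0.097,0.12,0,0,0,-1]]'
```

```text
clock: 37.85
position: [569.2, 308.8, 18.0]
ee_rot: [-0.663, 0.749, 0.0, -0.001]
contact_force: [0.8, -0.1, -0.1]
gripper_width: 20.6
grasp_force: 60.7
```

```bash
python3 -m handwheel '[[0,0,0.004,0,0,0,-1],[0,0,0.007,0,0,0,-1],[0,0,0.009,0,0,0,-1],[0,0,0.0105,0,0,0,-1],[0,0,0.0105,0,0,0,-1]]'
```

```text
clock: 38.48
position: [569.5, 310.0, 8.7]
ee_rot: [-0.664, 0.748, 0.0, -0.0]
contact_force: [-1.7, -0.8, 4.1]
gripper_width: 20.7
grasp_force: 61.2
```

```bash
python3 -m handwheel '[[0,0,0,0,0,0,0],[0,0,0,0,0,0,0],[0,0,0,0,0,0,0],[0,0,-0.05,0,0,0,0],[0,0,-0.1,0,0,0,0],[0,0,-0.16,0,0,0,0],[0,0,-0.22,0,0,0,0],[0,0,-0.22,0,0,0,0]]'
python3 - <<'E'
from h import *
s,im,d=snap('wrist','w15');print(s['position'])
C=wcloud(s,d);m=(C[...,2]>14)&(C[...,2]<34)&(abs(C[...,0]-570)<60)&(abs(C[...,1]-310)<60)
print(m.sum(),cv2.minAreaRect(C[m][:,:2].astype(np.float32)),np.median(C[m][:,2]))
s2,im2,d2=snap('top','t2');C=cloud('top',d2)
m=(C[...,2]>22)&(C[...,2]<80)&(C[...,0]>300)&(C[...,0]<520)&(C[...,1]<-160)&(C[...,1]>-420)
print('lid handle?',m.sum(),C[m].mean(0) if m.any() else '', cv2.minAreaRect(C[m][:,:2].astype(np.float32)))
cv2.imwrite('pics/t2c.png',cv2.resize(im2[150:300,140:460],None,fx=2.5,fy=2.5,interpolation=cv2.INTER_CUBIC))
print(go([410.5,-285,230],np.deg2rad(-96.2)))
E
```

```text
clock: 39.48
position: [572.1, 311.8, 234.9]
ee_rot: [-0.664, 0.748, -0.001, 0.006]
contact_force: [-0.0, 0.0, -0.1]
gripper_width: 42.2
grasp_force: 0.0
[572.1064 311.8493 234.9202]
906 ((568.9578857421875, 302.540771484375), (70.55953979492188, 21.476648330688477), 82.9198989868164) 23.235877727498575
lid handle? 271 [ 414.9894 -276.9777   34.2516] ((413.28216552734375, -284.59228515625), (212.7704315185547, 160.76341247558594), 83.7105484008789)
[ 0.6101  0.0863 -0.0022  0.0005  0.0011 -0.0121]
```

View pics/t2c.png

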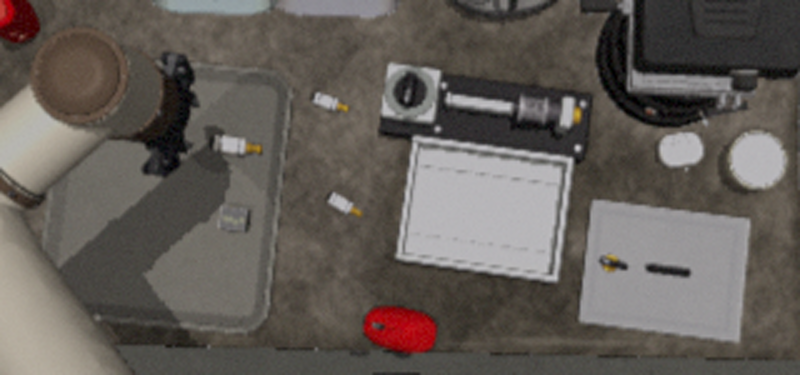

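```bash
python3 -m handwheel '[[0.05,0.007,0,0,0.001,-0.012,0],[0.61,0.086,0,0,0.001,-0.012,0],[0.61,0.086,0,0,0.001,-0.012,0],[0.61,0.086,0,0,0.001,-0.012,0],[0.61,0.086,0,0,0.001,-0.012,0],[0.61,0.086,0,0,0.001,-0.012,0],[0.61,0.086,0,0,0.001,-0.012,0],[0.61,0.086,0,0,0.001,-0.012,0],[0.61,0.086,0,0,0.001,-0.012,0],[0.61,0.086,0,0,0.001,-0.012,0]]'
python3 -m handwheel '[[0,0,0.06,0,0,0,0],[0,0,0.11,0,0,0,0],[0,0,0.11,0,0,0,0],[0,0,0.11,0,0,0,0]]'
python3 - <<'E'
from h import *
s,im,d=snap('wrist','w16');print(s['position'],yaw(s)*57.3)
C=wcloud(s,d);m=(abs(C[...,0]-411)<25)&(abs(C[...,1]+285)<40)&(C[...,2]>42)&(C[...,2]<62)
P=C[m][:,:2].astype(np.float32);print('handle',len(P),cv2.minAreaRect(P),np.median(C[m][:,2]))
print(go([411.1,-284.7,28.3],np.deg2rad(-96.2)))
E
```

```text
clock: 40.83
position: [410.3, -283.6, 226.4]
ee_rot: [-0.668, 0.744, 0.001, -0.002]
contact_force: [1.3, -0.3, -0.2]
gripper_width: 42.7
grasp_force: 0.0
clock: 41.32
position: [412.8, -282.6, 119.1]
ee_rot: [-0.668, 0.744, -0.001, -0.001]
contact_force: [-0.1, 0.3, 0.8]
gripper_width: 42.7
grasp_force: 0.0
[ 412.7565 -282.5924  119.0921] -96.13094155616012
handle 1121 ((411.13134765625, -285.97247314453125), (55.05241012573242, 11.488170623779297), 84.31856536865234) 48.93721447807917
[ 0.0021  0.0022  0.0916 -0.0022 -0.0025  0.0014]
```

```bash
python3 -m handwheel '[[0.002,0.002,0.05,-0.002,-0.002,0.001,0],[0.002,0.002,0.08,-0.002,-0.002,0.001,0],[0.002,0.002,0.091,-0.002,-0.002,0.001,0],[0.002,0.002,0.091,-0.002,-0.002,0.001,0],[0.002,0.002,0.091,-0.002,-0.002,0.001,-1],[0.002,0.002,0.091,-0.002,-0.002,0.001,-1],[0.002,0.002,0.091,-0.002,-0.002,0.001,-1],[0.002,0.002,0.091,-0.002,-0.002,0.001,-1]]'
python3 -c "
from h import *
s=read_state();print(s['position'],yaw(s)*57.3)"
python3 -m handwheel '[[0,0,-0.03,0,0,0,-1],[0,0,-0.06,0,0,0,-1],[0,0,-0.072,0,0,0,-1],[0,0,-0.072,0,0,0,-1],[0,0,-0.072,0,0,0,-1]]'
python3 -c "
from h import *
s=read_state();print(s['position'],yaw(s)*57.3,go([489.9,-40.2,s['position'][2]],np.deg2rad(-96.2)))"
```

```text
clock: 42.38
position: [410.9, -284.6, 28.8]
ee_rot: [-0.668, 0.744, -0.0, 0.0]
contact_force: [-0.8, 1.2, 5.8]
gripper_width: 10.5
grasp_force: 60.1
[ 410.9033 -284.5562   28.8157] -96.1971824178614
clock: 43.0
position: [408.6, -283.8, 97.8]
ee_rot: [-0.667, 0.745, 0.003, -0.001]
contact_force: [0.3, -0.9, -4.6]
gripper_width: 10.8
grasp_force: 59.4
[ 408.5949 -283.7741   97.8426] -96.29001445235241 [-0.251  -0.0542  0.0001  0.0057  0.0017 -0.0014]
```

```bash
python3 -m handwheel '[[-0.04,-0.009,0,0.004,0.001,-0.001,-1],[-0.08,-0.018,0,0.006,0.002,-0.001,-1],[-0.12,-0.026,0,0.006,0.002,-0.001,-1],[-0.16,-0.035,0,0.006,0.002,-0.001,-1],[-0.2,-0.043,0,0.006,0.002,-0.001,-1],[-0.23,-0.05,0,0.006,0.002,-0.001,-1],[-0.251,-0.054,0,0.006,0.002,-0.001,-1],[-0.251,-0.054,0,0.006,0.002,-0.001,-1],[-0.251,-0.054,0,0.006,0.002,-0.001,-1]]'
python3 -c "
from h import *
s=read_state();print(s['position'],yaw(s)*57.3,go([489.9,-40.2,70.3],np.deg2rad(-96.2)))"
```

```text
clock: 44.12
position: [489.7, -41.0, 98.2]
ee_rot: [-0.668, 0.744, -0.001, -0.001]
contact_force: [-0.2, -0.9, -4.5]
gripper_width: 10.6
grasp_force: 59.3
[489.7382 -41.0471  98.2197] -96.21692047385521 [-0.0009 -0.0001  0.0279 -0.0005 -0.0022 -0.0002]
```

```bash
python3 -m handwheel '[[-0.001,0,0.01,0,-0.002,0,-1],[-0.001,0,0.018,0,-0.002,0,-1],[-0.001,0,0.021,0,-0.002,0,-1],[-0.001,0,0.023,0,-0.002,0,-1],[-0.001,0,0.023,0,-0.002,0,-1]]'
python3 -c "
from h import *
s=read_state();print(s['position'],s['wrist_torque'],go([489.9,-40.2,70.3],np.deg2rad(-96.2)))"
```

```text
clock: 44.75
position: [490.7, -39.7, 76.1]
ee_rot: [-0.668, 0.744, -0.001, 0.001]
contact_force: [-1.5, 0.3, -4.4]
gripper_width: 11.0
grasp_force: 59.3
[490.6856 -39.7492  76.0732] [ 0.0081  0.2185 -0.0672] [ 0.0005  0.0007  0.0058 -0.0026  0.0005 -0.0001]
```

```bash
python3 -m handwheel '[[0.0005,0.0005,0.002,-0.001,0,0,-1],[0.0005,0.0005,0.004,-0.001,0,0,-1],[0.0005,0.0005,0.0055,-0.001,0,0,-1],[0.0005,0.0005,0.006,-0.001,0,0,-1],[0.0005,0.0005,0.006,-0.001,0,0,-1]]'
python3 -c "
from h import *
s=read_state();print(s['position'],s['wrist_torque'],yaw(s)*57.3)"
```

```text
clock: 45.38
position: [490.5, -40.1, 70.9]
ee_rot: [-0.668, 0.744, -0.001, 0.001]
contact_force: [-2.7, 0.8, 3.1]
gripper_width: 10.6
grasp_force: 60.4
[490.5403 -40.0965  70.8606] [ 0.2025  0.8633 -0.0117] -96.17945983724533
```

Seated (z 70.9, force turned positive). Release, rise and check.

```bash
python3 -m handwheel '[[0,0,0,0,0,0,0],[0,0,0,0,0,0,0],[0,0,0,0,0,0,0],[0,0,-0.05,0,0,0,0],[0,0,-0.1,0,0,0,0],[0,0,-0.16,0,0,0,0],[-0.08,0,-0.2,0,0,0,0],[-0.08,0,-0.2,0,0,0,0],[-0.08,0,-0.2,0,0,0,0]]'
python3 - <<'E'
from h import *
s,im,d=snap('wrist','w17');print(s['position'],s['contact_force'])
C=wcloud(s,d);L=(C-O)@Rm
m=(L[...,2]>50)&(L[...,2]<66)&(abs(L[...,0])<95)&(abs(L[...,1])<120)
P=C[m];print('lid',cv2.minAreaRect(P[:,:2].astype(np.float32)))
A=np.c_[L[m][:,:2],np.ones(m.sum())];print('plane',np.linalg.lstsq(A,L[m][:,2],rcond=None)[0],L[m][:,2].std())
cv2.imwrite('pics/w17c.png',cv2.resize(im[20:320,120:520],None,fx=2,fy=2,interpolation=cv2.INTER_CUBIC))
E
```

```text
clock: 46.5
position: [499.2, 40.8, 271.3]
ee_rot: [-0.669, 0.743, -0.001, 0.002]
contact_force: [0.4, -0.2, -0.9]
gripper_width: 42.9
grasp_force: 0.0
[499.2362  40.7846 271.3455] [ 0.37   -0.1701 -0.8927]
lid ((490.34930419921875, -40.46330261230469), (215.55433654785156, 167.723388671875), 83.8987045288086)
plane [ 0.0014  0.0015 57.5859] 0.8838399180499078
```

View pics/w17c.png

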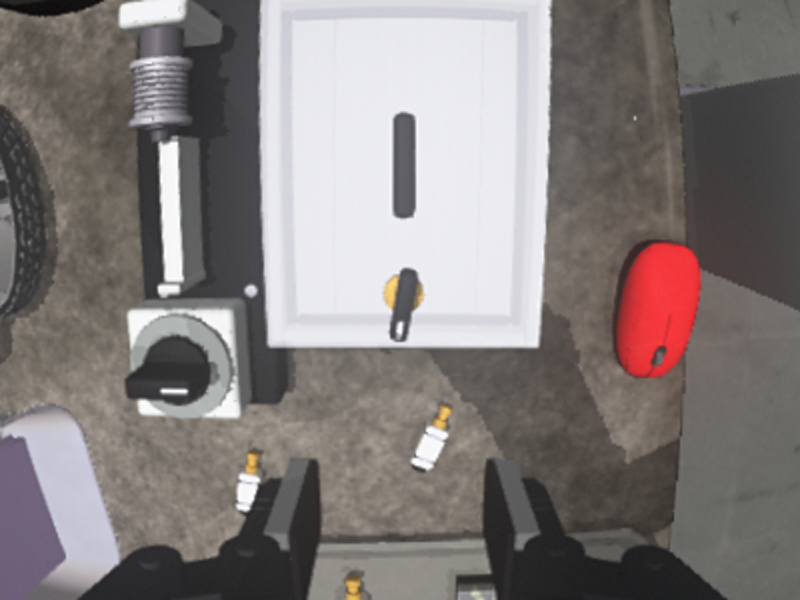

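The picture shows the lid closed, flat and square: handle at (403,165), tap open at (403,305), knob bar at its stop at (185,375), sleeve home at (160,90) and the rail empty. The filter and the case are on the tray at the bottom edge.

```bash
python3 -c "
from bench import job_done
print(job_done())"
```

```text
the job is handed in; nothing more can be done
None
```

The job was carried out in the order you asked and handed in: knob off, filter released, vent opened, lid off, then the filter and the one box present (stone_case_b) laid on the tray and the lid back on flat; I didn't go near the earbud case or jar.

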